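# Roll down the seal strip of a control module

### The job

Take the hand roller from its stand and roll the module's sealing strip down, starting at the blue-marked end and working along to the black end with firm, even pressure, until every link lies flush with the rim. Press with the wheel only, and not so hard that the module cracks (stay under 30 N). Then put the roller back upright in its stand, let go, and leave everything else alone.

Things in the scene. Friction and masses are not known exactly. Their poses are not given: they have to be found in the camera images.
- roller: hand roller, 98 mm tall, 0.28 kg, hanging wheel down in its stand. Origin: lowest point of the wheel; z up. White wheel 36 mm in diameter, 24 mm wide, turns freely on an axle along x, so it rolls along the roller's y. Above it a steel cross plate (36 mm in x, 70 mm in y, 38 to 44 mm over the origin) and the green handle
- roller_grip (a point): middle of the roller's upright green handle, 70 mm over the wheel's lowest point. Handle 34 mm in x, 26 mm in y, 44 to 98 mm over the wheel's lowest point. Best gripped from above, firmly (about 50 N), fingers closing along the roller's y on the 26 mm faces, tips above the cross plate
- stand: fixed stand: black rubber mat 200 x 130 x 6 mm with two plywood walls 50 mm apart in y (60 mm long in x, 12 mm thick, tops 46 mm over the desk). The roller hangs between them, cross plate on the wall tops, wheel 2 mm clear of the mat: its origin 8 mm above the stand's, axes parallel (either way round). Origin: centre of the mat's underside, z up
- jig: fixed jig: aluminium plate 180 x 240 x 12 mm with an opened control module (circuit board in an aluminium tray, 118 mm in x, 180 mm in y). Origin: centre of the plate's underside, on the desk, z up. Behind the board, at x = 76 mm, two clamp posts reach 56 mm over the desk. The module cracks if the roller bears on it with over 30 N in all
- strip_blue (a point): point on the jig, 58 mm over the desk, at the middle of link 1 (jig x = -45, y = +63 mm). The sealing strip: eight rigid yellow and orange links, 10.5 mm wide, 18 mm apart, in a groove along the middle of the module's 28 mm wide front rim (runs along jig y, -90 to +90 mm). A flush blue block beyond link 1 marks this end, a black one the other
- strip_black (a point): as strip_blue, at the middle of link 8 (jig x = -45, y = -63 mm). True height is not measured: the module stands on screw jacks, its rim top 54 to 62 mm over the desk at mid strip and sloping along y by up to 0.03 rad either way; it does not yield. A wheel pressing the strip is stopped by the rim's lips on both sides when the strip is flush
- wheel (a joint): turning angle of the roller's wheel, rad, about the roller's x axis; starts at 0
- link1 (a joint): strip link 1: how far it has been pressed down, m: 0 = 5 mm proud of the rim, 0.005 = flush. Needs 6 to 8 N straight down, stays where it is left
- link2 (a joint): strip link 2: how far it has been pressed down, m: 0 = 5 mm proud of the rim, 0.005 = flush. Needs 6 to 8 N straight down, stays where it is left
- link3 (a joint): strip link 3: how far it has been pressed down, m: 0 = 5 mm proud of the rim, 0.005 = flush. Needs 6 to 8 N straight down, stays where it is left
- link4 (a joint): strip link 4: how far it has been pressed down, m: 0 = 5 mm proud of the rim, 0.005 = flush. Needs 6 to 8 N straight down, stays where it is left
- link5 (a joint): strip link 5: how far it has been pressed down, m: 0 = 5 mm proud of the rim, 0.005 = flush. Needs 6 to 8 N straight down, stays where it is left
- link6 (a joint): strip link 6: how far it has been pressed down, m: 0 = 5 mm proud of the rim, 0.005 = flush. Needs 6 to 8 N straight down, stays where it is left
- link7 (a joint): strip link 7: how far it has been pressed down, m: 0 = 5 mm proud of the rim, 0.005 = flush. Needs 6 to 8 N straight down, stays where it is left
- link8 (a joint): strip link 8: how far it has been pressed down, m: 0 = 5 mm proud of the rim, 0.005 = flush. Needs 6 to 8 N straight down, stays where it is left
- driver: red-handled screwdriver, 110 mm long, lying on the rubber mat of the stand, on its far (+x) part; leave alone. Origin: its underside (grip end at -x)
- pcap: black plastic connector cap 30 x 50 x 15 mm lying on the near (-x) part of the rubber mat; leave alone. Origin: its underside
- glue: white glue bottle, 34 mm across, 85 mm tall, beyond the middle of the desk; leave alone. Origin: its underside
- mug: blue mug, 80 mm across, 95 mm tall, at the left of the desk; leave alone. Origin: its underside
- notes: block of note paper 100 x 100 x 22 mm, at the right of the desk; leave alone. Origin: its underside
- jar: amber screw jar with steel lid, 50 mm across, 55 mm tall, at the right of the desk; leave alone. Origin: its underside
Things that resemble listed ones, but are neither listed nor needed, are in the scene too. Leave any red look-alike of the stand alone.

How it is judged:
By the outcome, as a careful person would: the job done as asked, in the order asked, and still so for the second after the job is handed in, with the robot touching nothing.
It also fails if it takes over 72 s, if anything falls off the work surface, if the arm or the gripper's body presses on something with over 40 N, if the wrist force passes 120 N, or if a joint passes its speed limit or range.

### The arm

A 6-joint arm with a two-finger parallel gripper is mounted at the origin on the work surface. World frame = base frame: x ahead of the robot, y to its left, z up, the work surface at z = 0. Lengths are in m, angles in rad, forces in N, time in s.
With the tool pointing down it reaches from about 0.35 to 0.775 m from the base axis. Payload 5.5 kg.
Tool frame: the origin (TCP) lies on the centre line of the jaws, within the pads' length; the fingertips stand 11 mm ahead of it and the grasp point (between the pads) lies 8 mm behind it (env.nose_length is the distance from the TCP to the fingertips, in m); x points along the fingers, z is the direction in which the jaws open and shut, and the axes are right-handed (so a half turn about x gives the same grasp; the last joint's range is limited). The gripper opens to 85 mm and grips with 20 to 120 N. Pads are 22 mm wide; open, the fingers measure 114 mm over their backs; the gripper's body (76 mm by 85 mm) begins 54 mm behind the grasp point. The pads swing forward as they close: fully open they stand 13 mm farther back than shut.
Start: joints at [1.087, 0.313, 0.046, 1.304, 0, 1.431], TCP at [0.194, 0.541, 0.242] pointing down, gripper open.
Joint ranges: [-2.76, 2.76], [-0.86, 1.69], [-1.03, 1.26], [-2.2, 2.34], [-1.47, 1.5], [-3.14, 3.14]. Speed limits (rad/s): [2.57, 2.57, 3.14, 3.14, 3.14, 3.14].

### API

Orientations are given as a unit quaternion [w, x, y, z].
In Python, from workcell import env gives the robot as it stands. The module is installed in compiled form; this text tells all that it offers.
- The arm moves only by the tool step_arm, never from a script. Its argument "moves" is a list that holds one entry, the list of rows, each a list of 7 numbers: the turn, a rotation vector about the tool's x, y, z in rad, then the shift along the tool's x, y, z in m, then the opening, from 0 (shut) to 1 (fully open). In form: [[[rx, ry, rz, tx, ty, tz, grip], ...]]. A call has 1 to 12 rows; each row is the pose to reach, as a shift and turn from the pose measured when the call began, along the tool's axes at that moment; what a row does not reach only later rows make up. A row lasts 1/10 s, in which the tool goes at most 50 mm and 8.59 degrees, less where a joint would pass 70% of its speed; a pose out of reach is approached as far as the arm can. A call with a gripper value outside its range is refused whole. The fingers move at their own pace and stop on an object; "force" is the grip in N (left out, the last holds). Time passes only in rows, so rows that repeat a pose let the fingers close. It gives the time, the measured TCP pose, the force and the opening at its end, in the units of the state.
- env.get_state(): the state, without advancing time (a new reading comes with each control period).
- env.read_camera(name): name is "scene" or "top"; returns (picture, depth): 420x560x3 uint8, red, green, blue; 420x560 float32, m along the optical axis (not along the pixel's ray), 0 where there is no reading.
- env.get_calibration(name): a dict with "mtx" (3x3 intrinsics, pixels), "camera_from_world" (4x4, takes a point from world to camera coordinates). Camera axes: x right, y down, z forward; pixel columns grow to the right and rows downward; lengths in m; the calibration is good to about 2 mm. A picture is of the moment at which its call begins. get_calibration takes no time and is no camera call.
- env.hand_in(): hands the job in, once; it reports no verdict.
Trained networks look in the newest picture that a camera, given by its name, has taken for a name from the list of things; names that differ only in an ending like _2 or _b are one class to them, and where a whole thing is asked for, a point or a joint stands for the part that bears it (a point fixed in the world has none). Each returns a list of dicts, best first, with "confidence" (0 to 1); they miss things now and then, are a little off and sometimes report something else, mostly with a low value. They report only what shows in the picture. A call takes as long as a camera call. They do not tell look-alikes from the thing itself.
- env.boxes_of(camera, thing): "uv" ([column, row] in pixels, amid what is visible of it).
- env.silhouettes(camera, thing): "mask" (420x560 bool, what is visible of it) and "uv" ([column, row] in pixels, amid what is visible of it).
The state is a dict: "clock": time; "joint_pos": joint angles; "qvel": joint speeds; "tau": joint torques, N m; "tcp_pos": TCP position; "orientation": TCP orientation; "wrist_force": force on the tool from outside, world axes, zero at the start; "ft_torque": the same for the moment, N m; "finger_gap": finger opening in m.
Only numpy, scipy, OpenCV 4.12 (cv2) and the standard library are available. Lean on these libraries where they do the work, as an engineer would, in place of code of your own. Each camera call takes 0.05 s, during which the arm holds its last target.

## Working session

There is one attempt and no reset: what is moved stays moved. The work goes in short steps, Python scripts to look and compute and a tool call to move; the robot and the scene stay as the last step left them, time stands still between calls to the robot, and variables do not carry over. Pictures are saved under pics/ and viewed, and the job is handed in when it is done.

Besides the shell and the picture viewer there is one more tool, called after "Call:" as a command line: name --argument value ..., lists and objects as JSON in quotes. step_arm: Moves the arm, as the interface text tells. Its arguments: {"type":"object","properties":{"moves":{"type":"array","items":{"type":"array","items":{"type":"array","items":{"type":"number"}}}},"force":{"type":"number"}},"required":["moves"]}

```bash
mkdir -p pics; ls
cat > h.py <<'E'
import numpy as np, cv2
from workcell import env
E
python3 - <<'E'
from h import *
s=env.get_state(); print({k:np.round(v,4) for k,v in s.items()})
for n in ("scene","top"):
    p,d=env.read_camera(n); c=env.get_calibration(n)
    np.savez(f'{n}0.npz',p=p,d=d,K=c["mtx"],T=c["camera_from_world"])
    cv2.imwrite(f'pics/{n}0.png',p[:,:,::-1]); print(n,np.round(c["mtx"],1),np.round(c["camera_from_world"],3))
print(env.nose_length)
E
```

```text
pics
{'clock': np.float64(0.0), 'joint_pos': array([ 1.0874,  0.314 ,  0.045 ,  1.3036, -0.    ,  1.4312]), 'qvel': array([ 0.001 ,  0.    ,  0.0001, -0.0011, -0.0003,  0.001 ]), 'tau': array([-2.00000e-04, -4.80629e+01,  2.98533e+01,  1.94000e-02,
       -1.00000e-04, -0.00000e+00]), 'tcp_pos': array([0.1936, 0.5409, 0.2414]), 'orientation': array([ 0.5776, -0.4074,  0.5787,  0.4068]), 'wrist_force': array([-0.0735,  0.3662,  0.9005]), 'ft_torque': array([-0.0311,  0.0281,  0.015 ]), 'finger_gap': np.float64(0.0856)}
scene [[526.1   0.  286.5]
 [  0.  526.1 213.4]
 [  0.    0.    1. ]] [[ 0.712  0.702 -0.008 -0.361]
 [ 0.541 -0.556 -0.631 -0.24 ]
 [-0.447  0.445 -0.776  1.685]
 [ 0.     0.     0.     1.   ]]
top [[532.4   0.  285.5]
 [  0.  532.4 216.2]
 [  0.    0.    1. ]] [[ 0.022 -1.     0.01  -0.021]
 [-0.998 -0.023 -0.065  0.504]
 [ 0.065 -0.009 -0.998  1.793]
 [ 0.     0.     0.     1.   ]]
0.011
```

View pics/scene0.png

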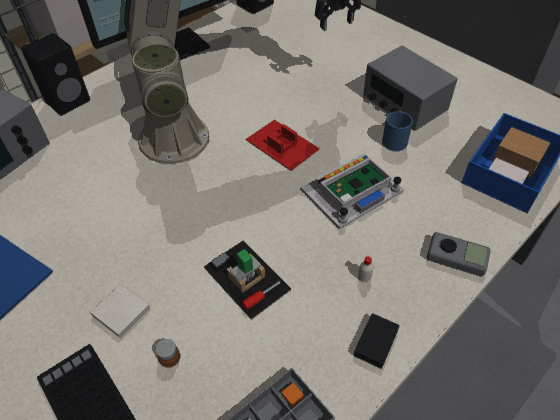

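View pics/top0.png

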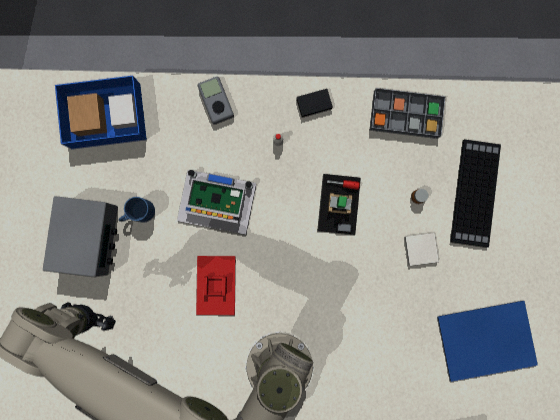

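Scene: the stand with the green roller is at (246,268) in scene and (340,203) in top. The jig is at (352,188) in scene and (216,203) in top, and a red look-alike stand is at (283,143). I'll zoom in and run the detectors.

```bash
cat >> h.py <<'E'
def world(n,uv,depth):
    c=env.get_calibration(n);K=c["mtx"];T=c["camera_from_world"]
    r=np.linalg.inv(K)@np.array([uv[0],uv[1],1.])*depth
    return np.linalg.inv(T)@np.append(r,1)
def cloud(n,p,d):
    c=env.get_calibration(n);K=c["mtx"];T=c["camera_from_world"]
    v,u=np.mgrid[0:d.shape[0],0:d.shape[1]]
    P=np.stack([(u-K[0,2])/K[0,0]*d,(v-K[1,2])/K[1,1]*d,d,np.ones_like(d)],-1)
    return (P@np.linalg.inv(T).T)[...,:3]
def proj(n,P):
    c=env.get_calibration(n); q=c["camera_from_world"]@np.append(P,1); q=c["mtx"]@q[:3]; return q[:2]/q[2]
def tri(uv1,uv2):
    A=[]
    for n,uv in (("scene",uv1),("top",uv2)):
        c=env.get_calibration(n);M=c["mtx"]@c["camera_from_world"][:3]
        A+= [uv[0]*M[2]-M[0],uv[1]*M[2]-M[1]]
    A=np.array(A); return np.linalg.lstsq(A[:,:3],-A[:,3],rcond=None)[0]
E
python3 - <<'E'
from h import *
for n,cs in (("scene",[(205,235,90,80),(295,145,110,85)]),("top",[(315,170,50,70),(175,165,85,75)])):
    im=cv2.imread(f'pics/{n}0.png')
    for i,(x,y,w,h) in enumerate(cs):
        cv2.imwrite(f'pics/{n}0c{i}.png',cv2.resize(im[y:y+h,x:x+w],None,fx=7,fy=7,interpolation=cv2.INTER_CUBIC))
res={}
for n in ("scene","top"):
    for t in ("roller","stand","jig","link1","glue","driver","pcap","wheel"):
        r=env.silhouettes(n,t)
        for q in r:
            d=np.load(f'{n}0.npz')["d"]; C=cloud(n,0,d)[q["mask"]]
            print(n,t,round(q["confidence"],2),np.round(q["uv"],1),q["mask"].sum(),np.round(np.median(C,0),3), np.round(np.percentile(C,[2,98],axis=0),3).tolist())
            res[f'{n}_{t}_{q["confidence"]:.2f}']=q["mask"]
np.savez('m.npz',**res)
E
```

```text
scene roller 0.65 [245.3 269.8] 533 [ 0.563 -0.2    0.057] [[0.537, -0.225, 0.024], [0.573, -0.162, 0.108]]
scene roller 0.34 [252.3 280.8] 2202 [ 0.579 -0.198  0.006] [[0.46, -0.259, 0.0], [0.651, -0.128, 0.046]]
scene stand 0.87 [282.6 144.7] 1849 [0.284 0.215 0.006] [[0.174, 0.157, -0.001], [0.367, 0.281, 0.048]]
scene stand 0.86 [251.8 283.5] 2556 [ 0.58  -0.199  0.006] [[0.459, -0.26, -0.001], [0.653, -0.127, 0.046]]
scene stand 0.17 [348.7 187.9] 4061 [0.571 0.197 0.038] [[0.465, 0.104, 0.005], [0.65, 0.315, 0.06]]
scene jig 0.9 [351.2 190.9] 4067 [0.571 0.198 0.038] [[0.467, 0.104, 0.005], [0.651, 0.316, 0.06]]
scene glue 0.77 [366.1 267.6] 262 [0.773 0.012 0.049] [[0.756, 0.002, 0.005], [0.785, 0.026, 0.086]]
scene glue 0.66 [219.7 264.6] 231 [ 0.476 -0.21   0.018] [[0.452, -0.235, 0.003], [0.488, -0.183, 0.025]]
scene driver 0.74 [253.2 299. ] 293 [ 0.624 -0.226  0.026] [[0.608, -0.258, 0.004], [0.633, -0.157, 0.034]]
scene pcap 0.72 [218.  262.2] 193 [ 0.477 -0.213  0.019] [[0.459, -0.235, 0.01], [0.488, -0.19, 0.025]]
top roller 0.53 [341.1 200.4] 258 [ 0.549 -0.187  0.055] [[0.531, -0.224, 0.019], [0.571, -0.157, 0.11]]
top stand 0.83 [215.7 284.9] 2281 [0.265 0.222 0.006] [[0.169, 0.16, -0.004], [0.362, 0.284, 0.048]]
top stand 0.6 [335.5 204.8] 1757 [ 0.539 -0.181  0.006] [[0.452, -0.254, -0.004], [0.647, -0.125, 0.049]]
top stand 0.39 [216.6 200.6] 3732 [0.546 0.224 0.036] [[0.456, 0.109, 0.003], [0.639, 0.345, 0.062]]
top jig 0.68 [219.2 201.2] 3738 [0.545 0.224 0.036] [[0.453, 0.109, 0.002], [0.638, 0.345, 0.062]]
top driver 0.65 [347.2 184.8] 139 [ 0.617 -0.223  0.028] [[0.603, -0.253, 0.014], [0.628, -0.154, 0.038]]
top pcap 0.45 [346.2 224.5] 125 [ 0.469 -0.208  0.019] [[0.455, -0.233, 0.007], [0.484, -0.184, 0.027]]
```

View pics/scene0c0.png

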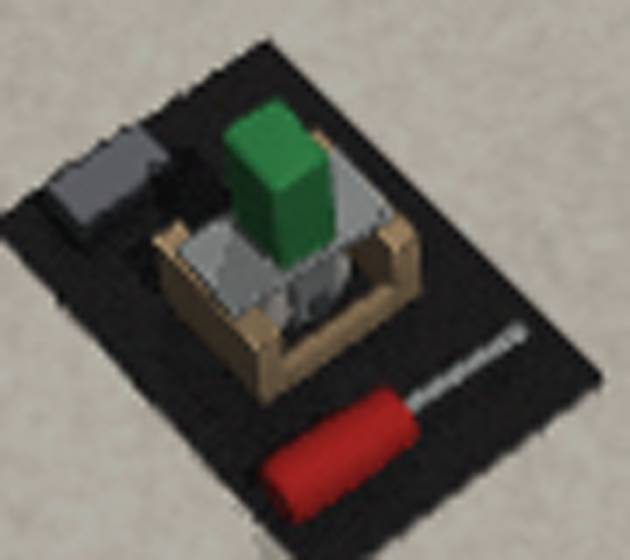

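View pics/scene0c1.png

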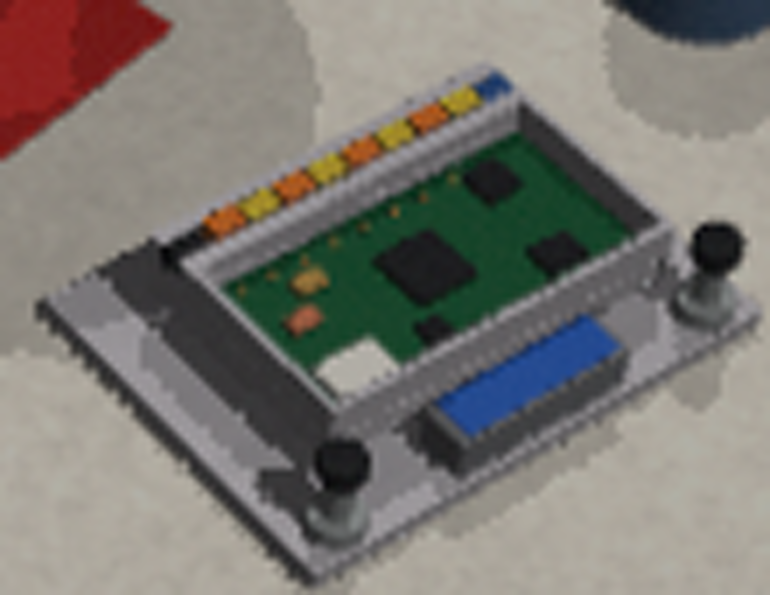

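View pics/top0c0.png

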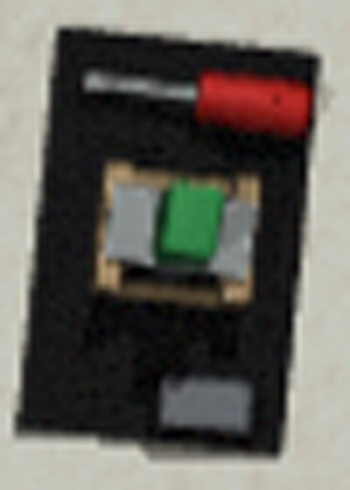

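View pics/top0c1.png

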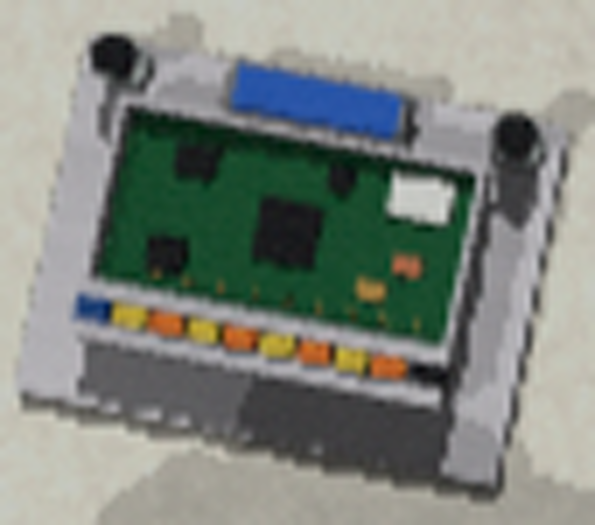

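Run:
```python
from h import *
def rect(P): 
    (c,s,a)=cv2.minAreaRect((P[:,:2]*1000).astype(np.float32)); return np.round(c,1),np.round(s,1),round(a,2)
def hsvm(p,lo,hi): return cv2.inRange(cv2.cvtColor(p,cv2.COLOR_RGB2HSV),lo,hi)>0
for n in ("scene","top"):
    z=np.load(f'{n}0.npz'); p,d=z["p"],z["d"]; C=cloud(n,p,d); X,Y,Z=C[...,0],C[...,1],C[...,2]
    roi=(abs(X-.55)<.13)&(abs(Y+.19)<.1)
    desk=(abs(X-.6)<.08)&(abs(Y)<.06); print(n,"desk z",np.median(Z[desk]))
    mat=roi&(p.max(2)<60)&(abs(Z-.006)<.012); print(" mat",rect(C[mat]),np.median(Z[mat]))
    # intersect mat mask outline w/ plane z=6mm
    m=env.silhouettes(n,"stand")
    g=roi&hsvm(p,(45,80,30),(85,255,255))
    gt=g&(Z>.098); gz=C[gt]; print(" greentop",gt.sum(),np.median(gz,0).round(4),rect(gz), "mean",gz.mean(0).round(4), 'zmax',np.percentile(Z[g],[90,97]).round(4))
    v,u=np.nonzero(gt); print("  px",u.mean(),v.mean())
    st=roi&(hsvm(p,(0,0,90),(180,45,255)))&(abs(Z-.052)<.01); print(" plate",st.sum(),rect(C[st]),np.median(C[st],0).round(4))
    w=roi&hsvm(p,(8,60,60),(25,255,255))&(abs(Z-.046)<.006); print(" walltops",w.sum(),rect(C[w]),np.median(Z[w]))
    jr=(abs(X-.55)<.16)&(abs(Y-.22)<.17)
    pl=jr&(abs(Z-.012)<.006); print(" jigplate",rect(C[jr&(Z>.006)&(Z<.07)]),np.median(Z[pl]))
    ye=jr&hsvm(p,(5,120,120),(32,255,255))&(Z>.045); v,u=np.nonzero(ye); print(" strip",ye.sum(),rect(C[ye]),np.median(Z[ye]))
    # colour comps along strip
    for nm,lo,hi in (("yel",(22,130,100),(34,255,255)),("ora",(5,130,100),(19,255,255)),("blue",(100,120,40),(125,255,255))):
        mm=(jr&hsvm(p,lo,hi)&(Z>.045)).astype(np.uint8)
        k,l,stt,ce=cv2.connectedComponentsWithStats(mm,connectivity=4)
        for i in range(1,k):
            if stt[i,4]>=6: print("   ",nm,stt[i,4],ce[i].round(1),np.median(C[l==i],0).round(4))
```

```text
scene desk z -0.0009550694931063086
 mat (array([ 550.8, -192.6]), array([129.9, 206.6]), 85.09) 0.00535955969971269
 greentop 133 [ 0.5559 -0.1939  0.1045] (array([ 554.7, -192.9]), array([25.8, 37.5]), 84.65) mean [ 0.5556 -0.1938  0.1044] zmax [0.1067 0.1081]
  px 243.95488721804512 256.01503759398497
 plate 180 (array([ 554.3, -192.9]), array([69.4, 38.2]), 80.79) [ 0.5575 -0.2092  0.0511]
 walltops 83 (array([ 554.2, -192.1]), array([75.4, 60.4]), 85.6) 0.045581623502059854
 jigplate (array([552.6, 216. ]), array([303.5, 321.6]), 0.04) 0.010924751915004749
 strip 111 (array([527.9, 232.8]), array([138.3,  61. ]), 83.09) 0.05913265857523542
    yel 12 [360.5 159. ] [0.5192 0.2957 0.0562]
    yel 12 [351.2 163.7] [0.5125 0.2619 0.0572]
    yel 14 [341.4 168.6] [0.5065 0.2261 0.0592]
    yel 16 [331.7 173.6] [0.5004 0.1903 0.0613]
    ora 12 [355.8 161.3] [0.5177 0.2791 0.0579]
    ora 15 [346.1 166.1] [0.511  0.2458 0.0589]
    ora 15 [336.7 171.1] [0.5041 0.2073 0.0603]
    ora 17 [326.7 175.9] [0.4964 0.1736 0.0603]
    blue 9 [365. 157.] [0.5222 0.3137 0.0535]
top desk z -0.000
[... 360 characters left out ...]
.177   0.0514]
 walltops 47 (array([ 549.5, -190.8]), array([73.7, 57.7]), 85.31) 0.0453117326545418
 jigplate (array([549.8, 220.8]), array([319.3, 337.8]), 0.04) 0.010477230901672852
 strip 112 (array([508.2, 230.9]), array([ 52.7, 144.7]), 9.31) 0.0583244404044464
    yel 12 [193.2 209.8] [0.5153 0.296  0.0588]
    yel 10 [203.7 211.8] [0.5096 0.2613 0.058 ]
    yel 14 [214.1 213.9] [0.5035 0.2278 0.0584]
    yel 13 [224.7 216. ] [0.4977 0.1911 0.0604]
    ora 13 [198.2 210.8] [0.5124 0.2802 0.0587]
    ora 15 [208.7 212.8] [0.5069 0.2459 0.0557]
    ora 14 [219.1 214.9] [0.5006 0.2116 0.0579]
    ora 14 [229.9 217.1] [0.4945 0.1747 0.0603]
    blue 12 [187.9 208.5] [0.5203 0.3148 0.0548]
```

```bash
cat >> h.py <<'E'
from scipy.spatial.transform import Rotation as Ro
def Rt(): 
    s=env.get_state(); q=s["orientation"]; return Ro.from_quat([q[1],q[2],q[3],q[0]]), np.array(s["tcp_pos"])
def goal_R(yaw,sgn=1):  # tool x down, tool z along sgn*(y axis at yaw)
    z=sgn*np.array([-np.sin(yaw),np.cos(yaw),0]); x=np.array([0,0,-1.]); y=np.cross(z,x)
    return Ro.from_matrix(np.stack([x,y,z],1))
def rel(pos,R):
    R0,p0=Rt(); return np.round((R0.inv()*R).as_rotvec(),4), np.round(R0.inv().apply(np.array(pos)-p0),4)
E
python3 - <<'E'
from h import *
R,p=Rt(); print(R.as_matrix().round(3))
for s in (1,-1):
    print(s,rel([.553,-.192,.2],goal_R(np.deg2rad(-4.9),s)), rel([.553,-.192,.2],goal_R(np.deg2rad(-4.9),s)))
E
```

```text
[[ 0.    -0.941  0.337]
 [ 0.     0.337  0.941]
 [-1.    -0.     0.   ]]
1 (array([-2.583e-01,  2.000e-04,  0.000e+00]), array([ 0.0423, -0.5853, -0.5694])) (array([-2.583e-01,  2.000e-04,  0.000e+00]), array([ 0.0423, -0.5853, -0.5694]))
-1 (array([ 2.8833e+00,  0.0000e+00, -3.0000e-04]), array([ 0.0423, -0.5853, -0.5694])) (array([ 2.8833e+00,  0.0000e+00, -3.0000e-04]), array([ 0.0423, -0.5853, -0.5694]))
```

Call:
step_arm --moves '[[[-0.02, 0, 0, 0, -0.05, -0.05, 1], [-0.05, 0, 0, 0, -0.08, -0.08, 1], [-0.1, 0, 0, 0, -0.12, -0.115, 1], [-0.13, 0, 0, 0, -0.155, -0.15, 1], [-0.16, 0, 0, 0, -0.19, -0.185, 1], [-0.19, 0, 0, 0, -0.225, -0.22, 1], [-0.22, 0, 0, 0, -0.26, -0.255, 1], [-0.25, 0, 0, 0, -0.295, -0.29, 1], [-0.258, 0, 0, 0, -0.33, -0.325, 1], [-0.258, 0, 0, 0, -0.365, -0.36, 1], [-0.258, 0, 0, 0, -0.4, -0.395, 1], [-0.258, 0, 0, 0, -0.435, -0.43, 1]]]'

```text
clock: 2.2
tcp_pos: [0.454, -0.0016, 0.2426]
orientation: [0.521, -0.478, 0.521, 0.478]
wrist_force: [0.3, -0.4, -1.1]
finger_gap: 0.0853
```

Run:
```python
from h import *
R,p=Rt(); print(p,R.as_matrix().round(3)); print(rel([.553,-.192,.2],goal_R(np.deg2rad(-4.9),1)))
```

```text
[ 0.45401547 -0.00159116  0.24264699] [[ 0.001 -0.996  0.086]
 [ 0.     0.086  0.996]
 [-1.    -0.001  0.   ]]
(array([-0.0007,  0.0002,  0.0012]), array([ 0.0427, -0.115 , -0.1812]))
```

Call:
step_arm --moves '[[[0, 0, 0, 0, -0.025, -0.04, 1], [0, 0, 0, 0, -0.05, -0.08, 1], [0, 0, 0, 0.01, -0.075, -0.12, 1], [0, 0, 0, 0.025, -0.1, -0.155, 1], [0, 0, 0, 0.043, -0.115, -0.181, 1], [0, 0, 0, 0.043, -0.115, -0.181, 1], [0, 0, 0, 0.043, -0.115, -0.181, 1]]]'

```text
clock: 2.9
tcp_pos: [0.5525, -0.1921, 0.1988]
orientation: [0.522, -0.477, 0.521, 0.478]
wrist_force: [0.3, -0.0, -0.1]
finger_gap: 0.0853
```

Run:
```python
from h import *
R,p=Rt(); print(p)
for n,(x,y,w,h) in (("scene",(190,190,110,110)),("top",(300,150,90,90))):
    im,d=env.read_camera(n); np.savez(f'{n}1.npz',p=im,d=d)
    cv2.imwrite(f'pics/{n}1.png',cv2.resize(im[y:y+h,x:x+w,::-1],None,fx=5,fy=5,interpolation=cv2.INTER_CUBIC))
    print(n,proj(n,p))
```

```text
[ 0.55248136 -0.19210579  0.1987742 ]
scene [240.65166652 231.23906094]
top [345.96482485 198.00130763]
```

View pics/scene1.png

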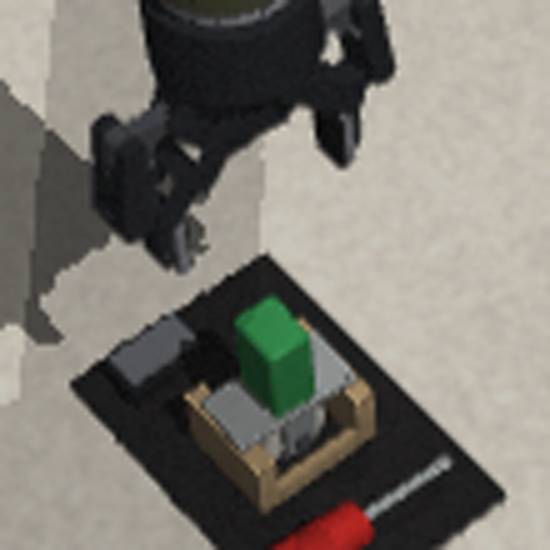

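View pics/top1.png

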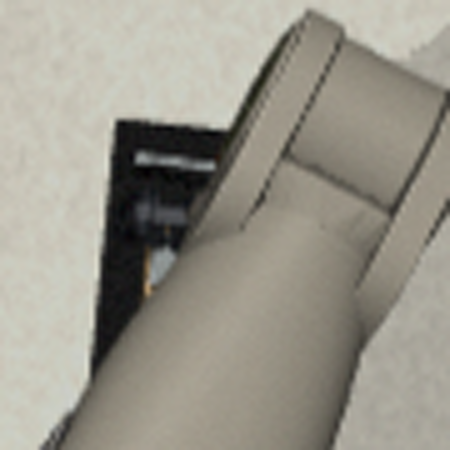

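Gripper is centred over the handle (fingertip midpoint at about scene (243,232), above the handle top at (244,256)). Descending.

Call:
step_arm --moves '[[[0, 0, 0, 0.03, 0, 0, 1], [0, 0, 0, 0.06, 0, 0, 1], [0, 0, 0, 0.085, 0, 0, 1], [0, 0, 0, 0.105, 0, 0, 1], [0, 0, 0, 0.118, 0, 0, 1], [0, 0, 0, 0.125, 0, 0, 1], [0, 0, 0, 0.126, 0, 0, 1], [0, 0, 0, 0.126, 0, 0, 1]]]'

```text
clock: 3.8
tcp_pos: [0.5535, -0.1911, 0.0753]
orientation: [0.521, -0.479, 0.52, 0.478]
wrist_force: [0.5, -0.0, 0.8]
finger_gap: 0.0856
```

Run:
```python
from h import *
R,p=Rt(); print(p)
for n,(x,y,w,h) in (("scene",(190,190,110,110)),):
    im,d=env.read_camera(n)
    cv2.imwrite(f'pics/{n}2.png',cv2.resize(im[y:y+h,x:x+w,::-1],None,fx=5,fy=5,interpolation=cv2.INTER_CUBIC))
```

```text
[ 0.55354378 -0.19107045  0.07525277]
```

View pics/scene2.png

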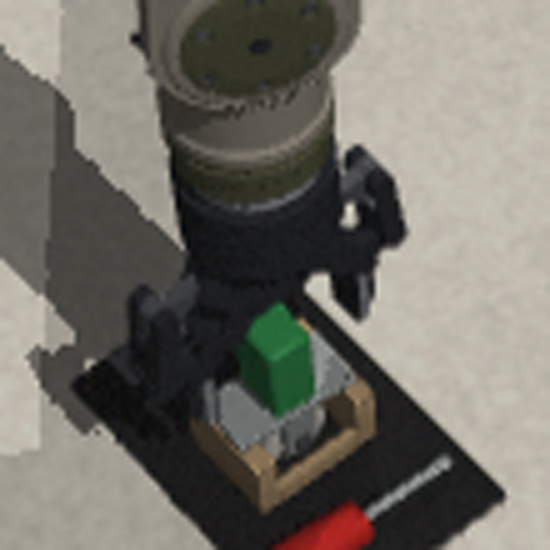

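The handle sits midway between the pads, at about scene (245,262). Closing.

Call:
step_arm --moves '[[[0, 0, 0, 0, 0, 0, 0.6], [0, 0, 0, 0, 0, 0, 0.2], [0, 0, 0, 0, 0, 0, 0.1], [0, 0, 0, 0, 0, 0, 0], [0, 0, 0, 0, 0, 0, 0], [0, 0, 0, 0, 0, 0, 0], [0, 0, 0, 0, 0, 0, 0]]]' --force 60

```text
clock: 4.55
tcp_pos: [0.554, -0.1915, 0.0759]
orientation: [0.522, -0.479, 0.52, 0.477]
wrist_force: [1.1, 0.1, 3.2]
finger_gap: 0.0257
```

Run:
```python
from h import *
s=env.get_state();R,p=Rt(); print(p,s["wrist_force"],s["ft_torque"],s["finger_gap"])
```

```text
[ 0.55398266 -0.19149203  0.07585744] [1.14098908 0.05444451 3.17798012] [-0.01136548  0.11471473 -0.0512335 ] 0.025715067437453373
```

Call:
step_arm --moves '[[[0, 0, 0, -0.005, 0, 0, 0], [0, 0, 0, -0.015, 0, 0, 0], [0, 0, 0, -0.03, 0, 0, 0], [0, 0, 0, -0.05, 0, 0, 0], [0, 0, 0, -0.075, 0, 0, 0], [0, 0, 0, -0.1, 0, 0, 0], [0, 0, 0, -0.115, 0, 0, 0], [0, 0, 0, -0.12, 0, 0, 0], [0, 0, 0, -0.12, 0, 0, 0], [0, 0, 0, -0.12, 0, 0, 0]]]'

```text
clock: 5.55
tcp_pos: [0.553, -0.1911, 0.1949]
orientation: [0.521, -0.479, 0.52, 0.478]
wrist_force: [0.2, 0.3, -2.2]
finger_gap: 0.0254
```

Run:
```python
from h import *
s=env.get_state();R,p=Rt(); print(p,s["wrist_force"],s["ft_torque"],s["finger_gap"])
for n,(x,y,w,h) in (("scene",(190,160,110,110)),):
    im,d=env.read_camera(n)
    cv2.imwrite(f'pics/{n}3.png',cv2.resize(im[y:y+h,x:x+w,::-1],None,fx=5,fy=5,interpolation=cv2.INTER_CUBIC))
# strip geometry: avg of cams; PCA per camera
```

```text
[ 0.5529747  -0.19105369  0.19487757] [ 0.17718674  0.32008387 -2.19596038] [-0.0288228   0.05762308  0.02836575] 0.025424359566529085
```

View pics/scene3.png

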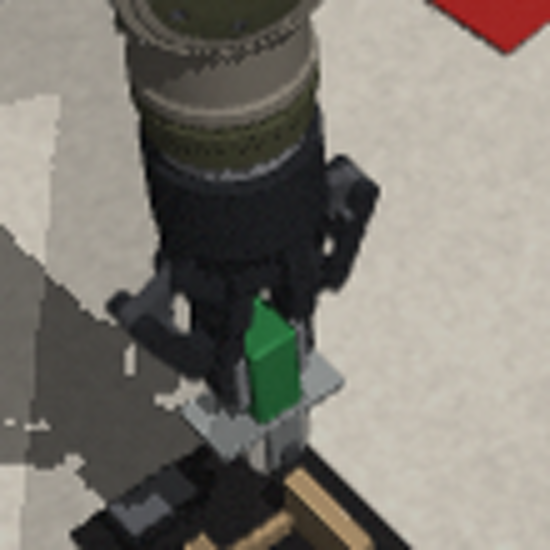

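Run:
```python
from h import *
px={"scene":[(360.5,159),(355.8,161.3),(351.2,163.7),(346.1,166.1),(341.4,168.6),(336.7,171.1),(331.7,173.6),(326.7,175.9)],
"top":[(193.2,209.8),(198.2,210.8),(203.7,211.8),(208.7,212.8),(214.1,213.9),(219.1,214.9),(224.7,216),(229.9,217.1)]}
W=[]
for n in px:
    o=[]
    for uv in px[n]:
        a=world(n,uv,1.)[:3];b=world(n,uv,2.)[:3]; t=(.059-a[2])/(b[2]-a[2]); o.append(a+t*(b-a))
    o=np.array(o); W.append(o); k=np.polyfit(o[:,1],o[:,0],1); print(n,o[0].round(4),o[-1].round(4),'yaw',np.rad2deg(-np.arctan(k[0])).round(2),np.linalg.norm(o[0]-o[-1]).round(4))
t=np.array([tri(a,b) for a,b in zip(px["scene"],px["top"])]); print(t.round(4)); kz=np.polyfit(np.arange(8)*.018,t[:,2],1);print(kz)
A=(W[0]+W[1])/2; k=np.polyfit(A[:,1],A[:,0],1); print(A.mean(0),np.rad2deg(-np.arctan(k[0])))
s=63-18*np.arange(8); print(np.polyfit(s,A[:,0],1),np.polyfit(s,A[:,1],1))
# handle held check: mat rectangle yaw from both:
```

```text
scene [0.5209 0.2949 0.059 ] [0.4952 0.1758 0.059 ] yaw -11.9 0.1219
top [0.5158 0.2971 0.059 ] [0.4943 0.1749 0.059 ] yaw -9.94 0.1241
[[0.517  0.2987 0.0535]
 [0.5137 0.2817 0.054 ]
 [0.511  0.2634 0.0554]
 [0.5074 0.2461 0.0557]
 [0.5044 0.2283 0.0563]
 [0.5013 0.2115 0.0563]
 [0.4982 0.1929 0.0576]
 [0.4948 0.1753 0.0589]]
[0.03954929 0.05345752]
[0.50672597 0.23582817 0.059     ] -10.913054510085072
[1.85089240e-04 5.06725968e-01] [0.00095996 0.23582817]
```

```bash
cat >> h.py <<'E'
C0=np.array([.5063,.236]); YJ=np.deg2rad(-10.0)
def strip(s,z,off=0): # off: along jig +x
    return np.array([C0[0]-s*np.sin(YJ)+off*np.cos(YJ),C0[1]+s*np.cos(YJ)+off*np.sin(YJ),z])
E
python3 - <<'E'
from h import *
print(strip(75,0)if 0 else strip(.075,.19),rel(strip(.075,.19),goal_R(YJ)))
E
```

```text
[0.51932361 0.30986058 0.19      ] (array([0.0891, 0.0003, 0.0016]), array([0.0046, 0.0762, 0.4962]))
```

Call:
step_arm --moves '[[[0, 0, 0, 0, 0.005, 0.03, 0], [0.01, 0, 0, 0, 0.01, 0.075, 0], [0.02, 0, 0, 0, 0.02, 0.12, 0], [0.03, 0, 0, 0, 0.03, 0.165, 0], [0.04, 0, 0, 0, 0.035, 0.21, 0], [0.05, 0, 0, 0, 0.04, 0.255, 0], [0.06, 0, 0, 0, 0.05, 0.3, 0], [0.07, 0, 0, 0, 0.055, 0.345, 0], [0.08, 0, 0, 0, 0.06, 0.39, 0], [0.089, 0, 0, 0, 0.07, 0.435, 0], [0.089, 0, 0.0016, 0, 0.076, 0.475, 0], [0.089, 0, 0.0016, 0.004, 0.076, 0.496, 0]]]'

```text
clock: 6.8
tcp_pos: [0.5181, 0.3129, 0.1896]
orientation: [0.541, -0.455, 0.541, 0.456]
wrist_force: [0.6, -0.2, -1.9]
finger_gap: 0.0256
```

Run:
```python
from h import *
print(rel(strip(.075,.15),goal_R(YJ)))
```

```text
(array([ 0.0034,  0.0004, -0.0015]), array([ 0.0396, -0.0018, -0.0028]))
```

Call:
step_arm --moves '[[[0.003, 0, -0.0015, 0.01, -0.002, -0.003, 0], [0.003, 0, -0.0015, 0.03, -0.002, -0.003, 0], [0.003, 0, -0.0015, 0.04, -0.002, -0.003, 0], [0.003, 0, -0.0015, 0.04, -0.002, -0.003, 0], [0.003, 0, -0.0015, 0.04, -0.002, -0.003, 0]]]'

```text
clock: 7.3
tcp_pos: [0.5194, 0.3089, 0.1494]
orientation: [0.542, -0.454, 0.542, 0.455]
wrist_force: [-0.7, 0.2, -2.2]
finger_gap: 0.0254
```

Run:
```python
from h import *
s=env.get_state();R,p=Rt(); print(p,s["wrist_force"],s["ft_torque"],s["finger_gap"],rel(strip(.075,.15),goal_R(YJ)))
for n,(x,y,w,h) in (("scene",(295,90,120,120)),("top",(150,150,120,100))):
    im,d=env.read_camera(n);np.savez(f'{n}4.npz',p=im,d=d)
    cv2.imwrite(f'pics/{n}4.png',cv2.resize(im[y:y+h,x:x+w,::-1],None,fx=5,fy=5,interpolation=cv2.INTER_CUBIC))
```

```text
[0.51938823 0.30885527 0.14935354] [-0.74370094  0.19082086 -2.20241804] [ 0.0165302   0.03397314 -0.04190043] 0.025359575950833754 (array([-0.0006, -0.0003, -0.0009]), array([-0.0006,  0.0002,  0.001 ]))
```

View pics/scene4.png

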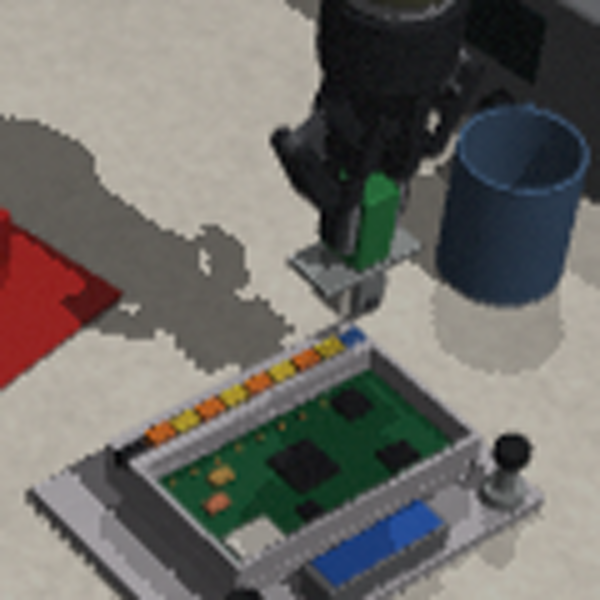

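View pics/top4.png

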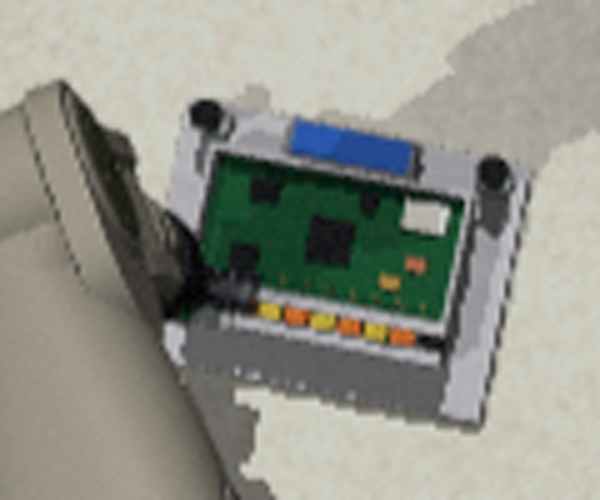

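Run:
```python
from h import *
z=np.load('scene4.npz'); p=z["p"]; x,y,w,h=345,120,40,42
im=cv2.resize(p[y:y+h,x:x+w,::-1],None,fx=14,fy=14,interpolation=cv2.INTER_NEAREST)
R,t=Rt()
# predicted plate corners, with wheel bottom 68mm below TCP
def P(a,b,c): return t+R.apply([0,0,0])+ np.array([np.cos(YJ)*a-np.sin(YJ)*b, np.sin(YJ)*a+np.cos(YJ)*b, c-.068])
for a,b,c in [(-.018,-.035,.044),(.018,-.035,.044),(.018,.035,.044),(-.018,.035,.044),(.017,-.013,.044),(.017,.013,.044),(.017,-.013,.098),(.017,.013,.098),(.012,0,0),(-.012,0,0)]:
    u=proj("scene",P(a,b,c)); cv2.circle(im,(int((u[0]+.5-x)*14),int((u[1]+.5-y)*14)),4,(0,255,255),-1)
cv2.imwrite('pics/scene4b.png',im)
```

```text
(no output)
```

View pics/scene4b.png

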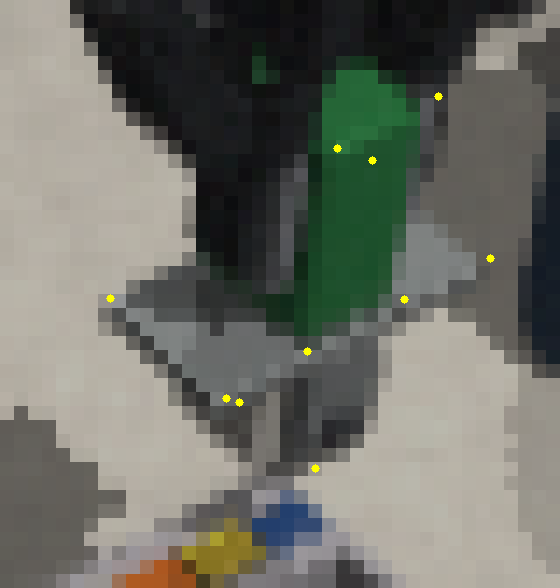

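Call:
step_arm --moves '[[[0, 0, 0, 0.006, -0.0005, 0.001, 0], [0, 0, 0, 0.014, -0.0005, 0.001, 0], [0, 0, 0, 0.019, -0.0005, 0.001, 0], [0, 0, 0, 0.022, -0.0005, 0.001, 0], [0, 0, 0, 0.022, -0.0005, 0.001, 0]]]'

```text
clock: 7.9
tcp_pos: [0.5203, 0.3101, 0.1276]
orientation: [0.542, -0.454, 0.542, 0.455]
wrist_force: [0.1, 0.4, -2.3]
finger_gap: 0.0253
```

Run:
```python
from h import *
s=env.get_state();R,p=Rt(); print(p,s["wrist_force"],s["ft_torque"],rel(strip(.075,.122,.0007),goal_R(YJ)))
n='scene';x,y,w,h=335,115,50,60
im,d=env.read_camera(n)
cv2.imwrite(f'pics/scene5.png',cv2.resize(im[y:y+h,x:x+w,::-1],None,fx=10,fy=10,interpolation=cv2.INTER_CUBIC))
```

```text
[0.52030753 0.31005401 0.12762415] [ 0.10415223  0.44523888 -2.28927425] [-0.00284598  0.02095207 -0.04783274] (array([-0.0004,  0.0003, -0.0001]), array([ 0.0056,  0.0002, -0.0004]))
```

View pics/scene5.png

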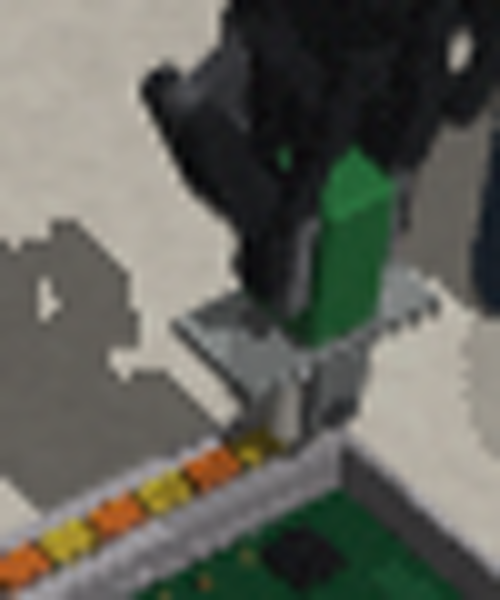

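Call:
step_arm --moves '[[[0, 0, 0, 0.001, 0, 0, 0], [0, 0, 0, 0.002, 0, 0, 0], [0, 0, 0, 0.003, 0, 0, 0], [0, 0, 0, 0.004, 0, 0, 0], [0, 0, 0, 0.004, 0, 0, 0]]]'

```text
clock: 8.45
tcp_pos: [0.5206, 0.3102, 0.1241]
orientation: [0.542, -0.454, 0.541, 0.454]
wrist_force: [0.4, 0.2, -1.2]
finger_gap: 0.0254
```

Call:
step_arm --moves '[[[0, 0, 0, 0.0007, 0, 0, 0], [0, 0, 0, 0.0014, 0, 0, 0], [0, 0, 0, 0.0015, 0, 0, 0]]]'

```text
clock: 8.75
tcp_pos: [0.5209, 0.3109, 0.1234]
orientation: [0.543, -0.454, 0.541, 0.455]
wrist_force: [-1.8, 2.2, 2.8]
finger_gap: 0.0254
```

Call:
step_arm --moves '[[[0, 0, 0, 0.0012, 0, -0.0007, 0], [0, 0, 0, 0.0018, 0, -0.001, 0], [0, 0, 0, 0.0018, 0, -0.001, 0]]]'

```text
clock: 9.05
tcp_pos: [0.5208, 0.3102, 0.1219]
orientation: [0.543, -0.454, 0.54, 0.455]
wrist_force: [-0.3, 2.2, 4.2]
finger_gap: 0.0254
```

Call:
step_arm --moves '[[[0, 0, 0, 0.001, 0, 0, 0], [0, 0, 0, 0.0018, 0, 0, 0], [0, 0, 0, 0.002, 0, 0, 0]]]'

```text
clock: 9.35
tcp_pos: [0.5211, 0.3107, 0.1216]
orientation: [0.544, -0.454, 0.54, 0.455]
wrist_force: [-4.2, 1.9, 12.0]
finger_gap: 0.0253
```

```bash
cat >> h.py <<'E'
def st():
    s=env.get_state();R,p=Rt(); f=s["wrist_force"]; d=p[:2]-C0
    sy=-d[0]*np.sin(YJ)+d[1]*np.cos(YJ); ox=d[0]*np.cos(YJ)+d[1]*np.sin(YJ)
    print("t",s["clock"],"s %.4f off %.4f z %.4f"%(sy,ox,p[2]),"F",np.round(f,1),"M",np.round(s["ft_torque"],2),"rot",(R.inv()*goal_R(YJ)).as_rotvec().round(4))
E
python3 -c "
from h import *
st()"
```

```text
t 9.35 s 0.0762 off 0.0016 z 0.1216 F [-4.2  1.9 12. ] M [ 0.52  1.04 -0.02] rot [0.0004 0.0049 0.0029]
```

Call:
step_arm --moves '[[[0, 0.003, 0.002, 0.0018, 0.0003, -0.002, 0], [0, 0.005, 0.003, 0.0019, 0.0006, -0.005, 0], [0, 0.005, 0.003, 0.0019, 0.0006, -0.008, 0], [0, 0.005, 0.003, 0.0019, 0.0006, -0.01, 0]]]'

```text
clock: 9.75
tcp_pos: [0.5194, 0.3015, 0.1219]
orientation: [0.543, -0.455, 0.541, 0.455]
wrist_force: [-3.5, 2.2, 14.2]
finger_gap: 0.0257
```

```bash
python3 -c "
from h import *
st()"
```

```text
t 9.75 s 0.0668 off 0.0015 z 0.1219 F [-3.5  2.2 14.2] M [ 0.54  1.08 -0.01] rot [0.0007 0.002  0.002 ]
```

Call:
step_arm --moves '[[[0, 0.002, 0.002, 0.0021, 0.0005, -0.003, 0], [0, 0.002, 0.002, 0.002, 0.0008, -0.006, 0], [0, 0.002, 0.002, 0.0019, 0.001, -0.009, 0], [0, 0.002, 0.002, 0.0018, 0.001, -0.012, 0], [0, 0.002, 0.002, 0.0018, 0.001, -0.014, 0]]]'

```text
clock: 10.25
tcp_pos: [0.5169, 0.2887, 0.1223]
orientation: [0.543, -0.455, 0.54, 0.455]
wrist_force: [-2.7, 2.0, 13.3]
finger_gap: 0.0256
```

```bash
python3 -c "
from h import *
st()"
```

```text
t 10.25 s 0.0537 off 0.0013 z 0.1223 F [-2.7  2.  13.3] M [0.58 0.89 0.03] rot [0.0011 0.0027 0.0027]
```

Call:
step_arm --moves '[[[0.001, 0.002, 0.002, 0.0023, 0.0006, -0.003, 0], [0.001, 0.003, 0.002, 0.0024, 0.001, -0.006, 0], [0.001, 0.003, 0.002, 0.0023, 0.0014, -0.009, 0], [0.001, 0.003, 0.003, 0.0022, 0.0014, -0.012, 0], [0.001, 0.003, 0.003, 0.0021, 0.0014, -0.015, 0]]]'

```text
clock: 10.75
tcp_pos: [0.5142, 0.2758, 0.1227]
orientation: [0.543, -0.454, 0.54, 0.455]
wrist_force: [-2.7, 5.7, 13.3]
finger_gap: 0.0257
```

```bash
python3 -c "
from h import *
st()"
```

```text
t 10.75 s 0.0406 off 0.0009 z 0.1227 F [-2.7  5.7 13.3] M [1.26 0.72 0.02] rot [0.0008 0.0045 0.0028]
```

Call:
step_arm --moves '[[[0.001, 0.003, 0.002, 0.0024, 0.0005, -0.003, 0], [0.001, 0.004, 0.002, 0.0026, 0.001, -0.006, 0], [0.001, 0.005, 0.003, 0.0025, 0.001, -0.009, 0], [0.001, 0.005, 0.003, 0.0024, 0.001, -0.012, 0], [0.001, 0.005, 0.003, 0.0023, 0.001, -0.015, 0]]]'

```text
clock: 11.25
tcp_pos: [0.5118, 0.2624, 0.123]
orientation: [0.543, -0.455, 0.54, 0.455]
wrist_force: [-4.3, 6.7, 14.9]
finger_gap: 0.0256
```

```bash
python3 -c "
from h import *
st()"
```

```text
t 11.25 s 0.0270 off 0.0008 z 0.1230 F [-4.3  6.7 14.9] M [1.57 1.   0.04] rot [0.0004 0.0036 0.0027]
```

Call:
step_arm --moves '[[[0, 0.003, 0.002, 0.0024, 0.0005, -0.003, 0], [0, 0.004, 0.002, 0.0025, 0.0008, -0.006, 0], [0, 0.004, 0.003, 0.0024, 0.001, -0.009, 0], [0, 0.004, 0.003, 0.0023, 0.001, -0.012, 0], [0, 0.004, 0.003, 0.0022, 0.001, -0.015, 0]]]'

```text
clock: 11.75
tcp_pos: [0.5091, 0.2484, 0.1234]
orientation: [0.543, -0.455, 0.54, 0.454]
wrist_force: [-4.9, 2.4, 17.6]
finger_gap: 0.0254
```

```bash
python3 -c "
from h import *
st()"
```

```text
t 11.75 s 0.0127 off 0.0006 z 0.1234 F [-4.9  2.4 17.6] M [0.56 1.14 0.01] rot [0.0008 0.002  0.0026]
```

Call:
step_arm --moves '[[[0, 0.002, 0.001, 0.0023, 0.001, -0.003, 0], [0, 0.003, 0.002, 0.0022, 0.0013, -0.006, 0], [0, 0.003, 0.002, 0.0021, 0.0015, -0.009, 0], [0, 0.003, 0.002, 0.002, 0.0015, -0.012, 0], [0, 0.003, 0.002, 0.0019, 0.0015, -0.015, 0]]]'

```text
clock: 12.25
tcp_pos: [0.5061, 0.2345, 0.1238]
orientation: [0.543, -0.456, 0.54, 0.454]
wrist_force: [-3.9, 2.0, 14.8]
finger_gap: 0.0257
```

```bash
python3 -c "
from h import *
st()"
```

```text
t 12.25 s -0.0015 off 0.0001 z 0.1238 F [-3.9  2.  14.8] M [ 0.56  0.86 -0.02] rot [0.0012 0.0013 0.0039]
```

Call:
step_arm --moves '[[[0.001, 0.002, 0.003, 0.0023, 0.0006, -0.003, 0], [0.001, 0.003, 0.003, 0.0024, 0.0006, -0.006, 0], [0.001, 0.003, 0.004, 0.0023, 0.0006, -0.009, 0], [0.001, 0.003, 0.004, 0.0022, 0.0006, -0.012, 0], [0.001, 0.003, 0.004, 0.0021, 0.0006, -0.015, 0]]]'

```text
clock: 12.75
tcp_pos: [0.5039, 0.2215, 0.1242]
orientation: [0.543, -0.455, 0.54, 0.455]
wrist_force: [-4.6, 5.4, 16.6]
finger_gap: 0.025
```

```bash
python3 -c "
from h import *
st()"
```

```text
t 12.75 s -0.0147 off 0.0001 z 0.1242 F [-4.6  5.4 16.6] M [1.23 1.15 0.05] rot [0.0012 0.0028 0.0024]
```

Call:
step_arm --moves '[[[0.001, 0.002, 0.002, 0.0023, 0.0006, -0.003, 0], [0.001, 0.003, 0.002, 0.0023, 0.0008, -0.006, 0], [0.001, 0.003, 0.002, 0.0022, 0.0008, -0.009, 0], [0.001, 0.003, 0.002, 0.0021, 0.0008, -0.012, 0], [0.001, 0.003, 0.002, 0.002, 0.0008, -0.015, 0]]]'

```text
clock: 13.25
tcp_pos: [0.5013, 0.2084, 0.1246]
orientation: [0.543, -0.454, 0.54, 0.455]
wrist_force: [-4.2, 6.7, 16.0]
finger_gap: 0.0254
```

```bash
python3 -c "
from h import *
st()"
```

```text
t 13.25 s -0.0281 off -0.0001 z 0.1246 F [-4.2  6.7 16. ] M [1.78 1.09 0.04] rot [0.001  0.0046 0.0026]
```

Call:
step_arm --moves '[[[0.001, 0.004, 0.002, 0.0023, 0.0006, -0.003, 0], [0.001, 0.004, 0.002, 0.0023, 0.0006, -0.006, 0], [0.001, 0.005, 0.003, 0.0022, 0.0006, -0.009, 0], [0.001, 0.005, 0.003, 0.0021, 0.0006, -0.012, 0], [0.001, 0.005, 0.003, 0.002, 0.0006, -0.015, 0]]]'

```text
clock: 13.75
tcp_pos: [0.4987, 0.1942, 0.1249]
orientation: [0.542, -0.455, 0.541, 0.454]
wrist_force: [-5.0, 2.3, 17.3]
finger_gap: 0.0255
```

```bash
python3 -c "
from h import *
st()"
```

```text
t 13.75 s -0.0425 off -0.0002 z 0.1249 F [-5.   2.3 17.3] M [0.81 1.31 0.04] rot [0.0004 0.0014 0.0018]
```

Call:
step_arm --moves '[[[0, 0.002, 0.001, 0.0023, 0.0006, -0.003, 0], [0, 0.002, 0.002, 0.0022, 0.001, -0.006, 0], [0, 0.002, 0.002, 0.0021, 0.001, -0.009, 0], [0, 0.002, 0.002, 0.002, 0.001, -0.012, 0], [0, 0.002, 0.002, 0.0019, 0.001, -0.015, 0]]]'

```text
clock: 14.25
tcp_pos: [0.4959, 0.18, 0.1253]
orientation: [0.542, -0.455, 0.541, 0.454]
wrist_force: [-4.6, 2.2, 17.4]
finger_gap: 0.0252
```

```bash
python3 -c "
from h import *
st()"
```

```text
t 14.25 s -0.0569 off -0.0005 z 0.1253 F [-4.6  2.2 17.4] M [ 0.63  1.16 -0.01] rot [0.0008 0.0012 0.0025]
```

Call:
step_arm --moves '[[[0.001, 0.001, 0.002, 0.0022, 0.0004, -0.003, 0], [0.001, 0.002, 0.002, 0.0022, 0.0006, -0.006, 0], [0.001, 0.002, 0.002, 0.0021, 0.0006, -0.009, 0], [0.001, 0.002, 0.002, 0.002, 0.0006, -0.012, 0], [0.001, 0.002, 0.002, 0.0019, 0.0006, -0.015, 0]]]'

```text
clock: 14.75
tcp_pos: [0.4931, 0.1656, 0.1256]
orientation: [0.542, -0.455, 0.541, 0.454]
wrist_force: [-4.9, 2.8, 17.6]
finger_gap: 0.0258
```

```bash
python3 -c "
from h import *
st()"
```

```text
t 14.75 s -0.0716 off -0.0007 z 0.1256 F [-4.9  2.8 17.6] M [ 0.63  1.31 -0.06] rot [0.0001 0.0005 0.0025]
```

Call:
step_arm --moves '[[[0, 0.001, 0.002, 0.0021, 0.0004, -0.003, 0], [0, 0.001, 0.002, 0.002, 0.0004, -0.006, 0], [0, 0.001, 0.002, 0.002, 0.0004, -0.008, 0], [0, 0.001, 0.002, 0.0015, 0.0004, -0.008, 0], [0, 0, 0.002, 0, 0.0004, -0.008, 0], [0, 0, 0.002, -0.005, 0.0004, -0.008, 0], [0, 0, 0.002, -0.02, 0.0004, -0.008, 0], [0, 0, 0.002, -0.045, 0.0004, -0.008, 0], [0, 0, 0.002, -0.065, 0.0004, -0.008, 0], [0, 0, 0.002, -0.075, 0.0004, -0.008, 0], [0, 0, 0.002, -0.075, 0.0004, -0.008, 0]]]'

```text
clock: 15.85
tcp_pos: [0.492, 0.1576, 0.2015]
orientation: [0.542, -0.455, 0.541, 0.454]
wrist_force: [-0.4, -0.1, -2.9]
finger_gap: 0.0251
```

Run:
```python
from h import *
st()
print(rel([.56,0.05,.2],goal_R(np.deg2rad(-4.9))))
for n,(x,y,w,h) in (("scene",(285,130,120,100)),("top",(160,150,120,100))):
    im,d=env.read_camera(n);np.savez(f'{n}6.npz',p=im,d=d)
    cv2.imwrite(f'pics/{n}6.png',cv2.resize(im[y:y+h,x:x+w,::-1],None,fx=6,fy=6,interpolation=cv2.INTER_CUBIC))
```

```text
t 15.85 s -0.0797 off -0.0005 z 0.2015 F [-0.4 -0.1 -2.9] M [ 0.05 -0.03 -0.01] rot [-0.0001  0.0005  0.0025]
(array([-0.0891,  0.0004,  0.0025]), array([ 0.0016, -0.0857, -0.0941]))
```

View pics/scene6.png

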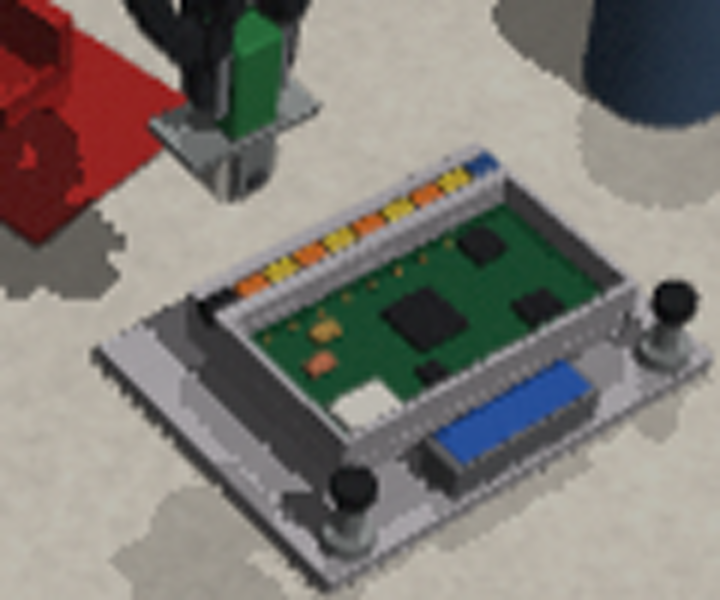

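View pics/top6.png

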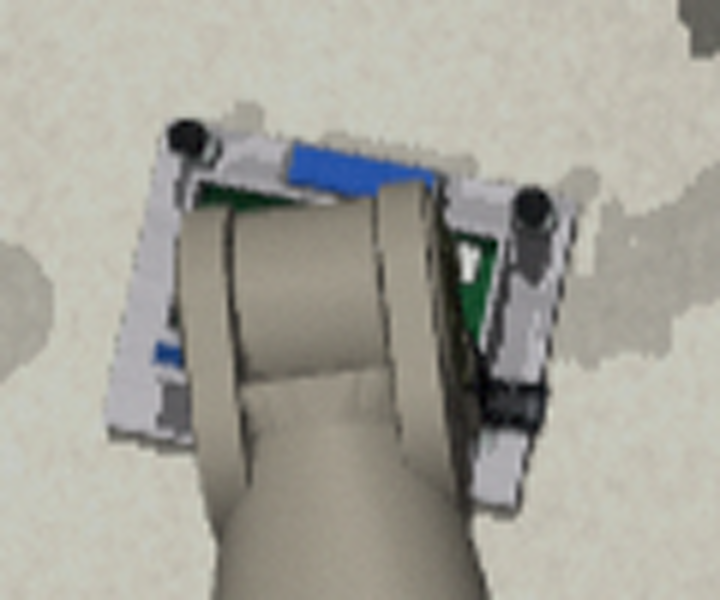

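Run:
```python
from h import *
def hsvm(p,lo,hi): return cv2.inRange(cv2.cvtColor(p,cv2.COLOR_RGB2HSV),lo,hi)>0
dd=[]
for k in ("scene0","scene6"):
    z=np.load(k+'.npz'); p,d=z["p"],z["d"]; C=cloud("scene",p,d); X,Y,Z=C[...,0],C[...,1],C[...,2]; dd.append(d)
    jr=(abs(X-.55)<.16)&(abs(Y-.22)<.17); out=[]
    for lo,hi in (((22,130,100),(34,255,255)),((5,130,100),(19,255,255)),((100,120,40),(125,255,255))):
        mm=(jr&hsvm(p,lo,hi)&(Z>.043)).astype(np.uint8)
        n,l,stt,ce=cv2.connectedComponentsWithStats(mm,connectivity=4)
        for i in range(1,n):
            if stt[i,4]>=6: out.append((ce[i][0].round(1),ce[i][1].round(1),stt[i,4],Z[l==i].mean().round(4)))
    for o in sorted(out,key=lambda o:-o[0]): print(k,*o)
```

```text
scene0 365.0 157.0 9 0.0528
scene0 360.5 159.0 12 0.0563
scene0 355.8 161.3 12 0.0581
scene0 351.2 163.7 12 0.0577
scene0 346.1 166.1 15 0.0589
scene0 341.4 168.6 14 0.059
scene0 338.1 190.1 7 0.047
scene0 336.7 171.1 15 0.0604
scene0 331.7 173.6 16 0.0615
scene0 326.7 175.9 17 0.0606
scene6 365.0 157.0 9 0.0531
scene6 360.2 159.7 12 0.0537
scene6 355.5 162.0 12 0.0535
scene6 350.8 164.3 12 0.0556
scene6 345.9 166.9 12 0.0552
scene6 341.0 169.2 13 0.0545
scene6 339.0 184.6 8 0.0452
scene6 338.5 190.0 8 0.0462
scene6 336.1 171.9 14 0.0552
scene6 331.5 174.5 14 0.0567
scene6 326.7 176.9 13 0.0569
```

Run:
```python
from h import *
c=[env.read_camera("scene") for _ in range(10)]
p=np.mean([a[0].astype(float) for a in c],0); d=np.mean([a[1] for a in c],0)
np.savez('avg6.npz',p=p,d=d)
C=cloud("scene",p,d)[...,:3]; P=C.reshape(-1,3)
dx=P[:,0]-C0[0]; dy=P[:,1]-C0[1]
s=-dx*np.sin(YJ)+dy*np.cos(YJ); o=dx*np.cos(YJ)+dy*np.sin(YJ)
zz=P[:,2]-(.1238-.068-.0273*s)
for i in range(-1,9):
    s0=.063-.018*i; r=[]
    for lo,hi in ((-.012,-.007),(-.004,.006),(.007,.012)):
        m=(abs(s-s0)<.008)&(o>lo)&(o<hi)&(abs(zz)<.012); r.append((int(m.sum()),round(float(np.mean(zz[m]))*1000,2) if m.any() else None))
    print(i+1,r)
im=cv2.resize(p[150:185,315:375,::-1].astype(np.uint8),None,fx=12,fy=12,interpolation=cv2.INTER_CUBIC);cv2.imwrite('pics/avg6.png',im)
```

```text
0 [(7, -0.9), (15, -2.14), (6, -0.47)]
1 [(8, -0.28), (11, -0.97), (7, -0.74)]
2 [(6, -0.8), (12, -0.5), (7, -0.39)]
3 [(6, -0.21), (13, -0.88), (6, -0.76)]
4 [(7, -0.58), (13, -0.49), (6, -0.73)]
5 [(5, -0.34), (13, -0.6), (7, -0.33)]
6 [(7, -0.6), (10, -0.63), (6, -0.41)]
7 [(6, -0.27), (13, -0.97), (6, -0.45)]
8 [(6, -0.97), (14, -0.53), (5, -0.14)]
9 [(7, -0.12), (12, -1.45), (7, -0.39)]
```

View pics/avg6.png

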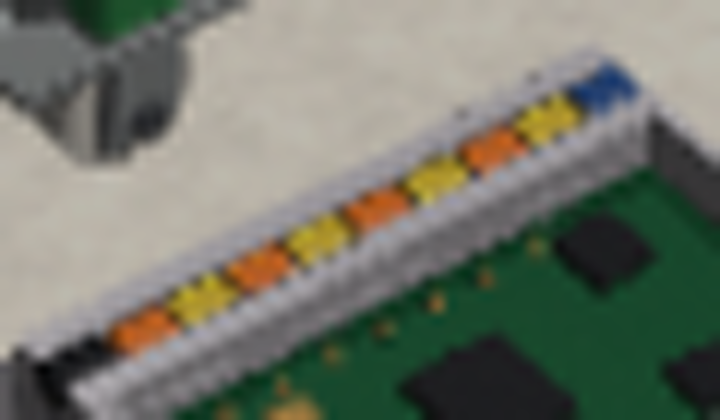

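Averaged depth puts every link within 0.5 mm of the lips on either side of it, and the lips sit 0.1–1.0 mm below the height I inferred from contact. The picture shows all eight links, from (330,177) to (361,160), level with the rim. Now returning the roller.

Run:
```python
from h import *
print(rel([.5537,-.1914,.2],goal_R(np.deg2rad(-4.9))))
```

```text
(array([-0.0889,  0.0004,  0.0003]), array([ 0.0004, -0.1222, -0.333 ]))
```

Call:
step_arm --moves '[[[-0.01, 0, 0, 0, -0.01, -0.025, 0], [-0.02, 0, 0, 0, -0.025, -0.065, 0], [-0.03, 0, 0, 0, -0.04, -0.105, 0], [-0.04, 0, 0, 0, -0.055, -0.145, 0], [-0.05, 0, 0, 0, -0.07, -0.185, 0], [-0.06, 0, 0, 0, -0.083, -0.225, 0], [-0.07, 0, 0, 0, -0.097, -0.265, 0], [-0.08, 0, 0, 0, -0.11, -0.3, 0], [-0.089, 0, 0, 0, -0.119, -0.323, 0], [-0.089, 0, 0, 0, -0.122, -0.333, 0], [-0.089, 0, 0, 0, -0.122, -0.333, 0], [-0.089, 0, 0, 0, -0.122, -0.333, 0]]]'

```text
clock: 17.65
tcp_pos: [0.5531, -0.1904, 0.2002]
orientation: [0.521, -0.478, 0.521, 0.479]
wrist_force: [0.1, 0.3, -1.4]
finger_gap: 0.0256
```

Run:
```python
from h import *
print(env.get_state()["wrist_force"],rel([.5537,-.1914,.13],goal_R(np.deg2rad(-4.9))))
n='scene';x,y,w,h=190,170,110,110
im,d=env.read_camera(n)
cv2.imwrite('pics/scene7.png',cv2.resize(im[y:y+h,x:x+w,::-1],None,fx=5,fy=5,interpolation=cv2.INTER_CUBIC))
```

```text
[ 0.14056165  0.34804238 -1.3638374 ] (array([ 0.0004,  0.0013, -0.0005]), array([ 0.0702, -0.0007, -0.001 ]))
```

View pics/scene7.png

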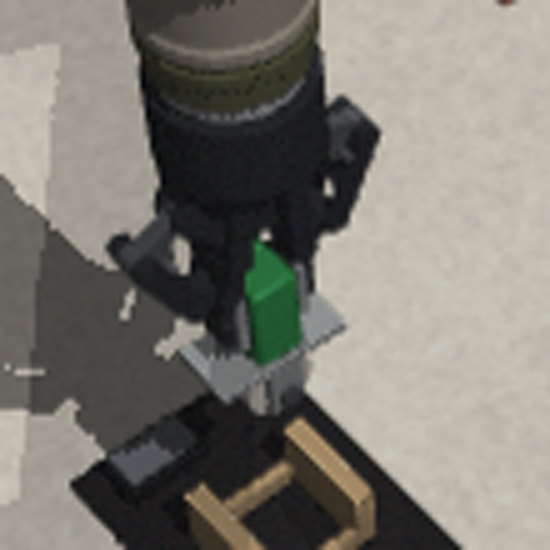

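Call:
step_arm --moves '[[[0, 0, 0, 0.02, -0.0007, -0.001, 0], [0, 0, 0, 0.05, -0.0007, -0.001, 0], [0, 0, 0, 0.08, -0.0007, -0.001, 0], [0, 0, 0, 0.1, -0.0007, -0.001, 0], [0, 0, 0, 0.113, -0.0007, -0.001, 0], [0, 0, 0, 0.118, -0.0007, -0.001, 0], [0, 0, 0, 0.12, -0.0007, -0.001, 0], [0, 0, 0, 0.12, -0.0007, -0.001, 0]]]'

```text
clock: 18.5
tcp_pos: [0.5543, -0.1909, 0.0812]
orientation: [0.521, -0.479, 0.52, 0.478]
wrist_force: [0.7, 0.3, -2.4]
finger_gap: 0.0252
```

Run:
```python
from h import *
print(env.get_state()["wrist_force"],rel([.5537,-.1914,.076],goal_R(np.deg2rad(-4.9))))
n='scene';x,y,w,h=195,200,100,100
im,d=env.read_camera(n)
cv2.imwrite('pics/scene8.png',cv2.resize(im[y:y+h,x:x+w,::-1],None,fx=6,fy=6,interpolation=cv2.INTER_CUBIC))
```

```text
[ 0.73539659  0.34525081 -2.39983952] (array([0.0016, 0.0006, 0.0009]), array([ 0.0052,  0.0006, -0.0005]))
```

View pics/scene8.png

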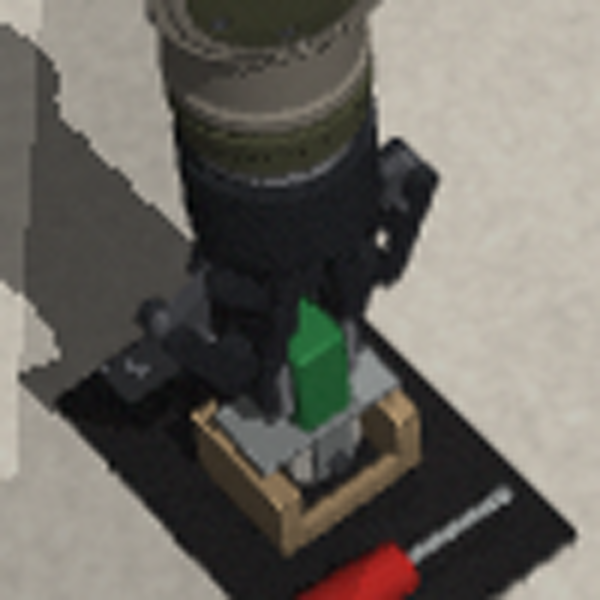

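The wheel is between the walls and the plate is about 5 mm above the wall tops. Lowering gently.

Call:
step_arm --moves '[[[0, 0, 0, 0.0015, 0.0005, -0.0005, 0], [0, 0, 0, 0.003, 0.0005, -0.0005, 0], [0, 0, 0, 0.0045, 0.0005, -0.0005, 0], [0, 0, 0, 0.0055, 0.0005, -0.0005, 0], [0, 0, 0, 0.0055, 0.0005, -0.0005, 0]]]'

```text
clock: 19.05
tcp_pos: [0.554, -0.1917, 0.076]
orientation: [0.521, -0.479, 0.52, 0.478]
wrist_force: [-0.1, 0.4, -3.0]
finger_gap: 0.0254
```

Call:
step_arm --moves '[[[0, 0, 0, 0.001, 0, 0, 0], [0, 0, 0, 0.0012, 0, 0, 0], [0, 0, 0, 0.0012, 0, 0, 0]]]'

```text
clock: 19.35
tcp_pos: [0.554, -0.1916, 0.0758]
orientation: [0.521, -0.479, 0.52, 0.478]
wrist_force: [-2.5, 1.4, 6.1]
finger_gap: 0.0255
```

Call:
step_arm --moves '[[[0, 0, 0, 0, 0, 0, 0], [0, 0, 0, 0, 0, 0, 0.4], [0, 0, 0, 0, 0, 0, 0.8], [0, 0, 0, 0, 0, 0, 1], [0, 0, 0, 0, 0, 0, 1], [0, 0, 0, 0, 0, 0, 1], [0, 0, 0, 0, 0, 0, 1], [0, 0, 0, 0, 0, 0, 1]]]'

```text
clock: 20.15
tcp_pos: [0.554, -0.1916, 0.0758]
orientation: [0.521, -0.479, 0.52, 0.478]
wrist_force: [-0.2, 0.6, 0.5]
finger_gap: 0.0852
```

Call:
step_arm --moves '[[[0, 0, 0, -0.005, 0, 0, 1], [0, 0, 0, -0.02, 0, 0, 1], [0, 0, 0, -0.045, 0, 0, 1], [0, 0, 0, -0.08, 0, 0, 1], [0, 0, 0, -0.12, 0, 0, 1], [0, 0, 0, -0.155, 0, 0, 1], [0, 0, 0, -0.175, 0, 0, 1], [0, 0, 0, -0.175, 0.06, 0.03, 1], [0, 0, 0, -0.175, 0.1, 0.06, 1], [0, 0, 0, -0.175, 0.12, 0.1, 1], [0, 0, 0, -0.175, 0.12, 0.14, 1], [0, 0, 0, -0.175, 0.12, 0.16, 1]]]'

```text
clock: 21.35
tcp_pos: [0.4458, -0.0193, 0.2515]
orientation: [0.521, -0.479, 0.519, 0.478]
wrist_force: [0.2, -0.7, -0.4]
finger_gap: 0.0852
```

Run:
```python
from h import *
s=env.get_state(); print(s["clock"],s["tcp_pos"],s["wrist_force"],np.abs(s["qvel"]).max())
for n,(x,y,w,h) in (("scene",(195,130,215,190)),("top",(160,150,220,110))):
    im,d=env.read_camera(n);np.savez(f'{n}9.npz',p=im,d=d)
    cv2.imwrite(f'pics/{n}9.png',cv2.resize(im[y:y+h,x:x+w,::-1],None,fx=3,fy=3,interpolation=cv2.INTER_CUBIC))
p0=np.load('scene0.npz'); C0_=cloud("scene",0,p0["d"])
def gm(p,d,n):
    C=cloud(n,p,d); g=(cv2.inRange(cv2.cvtColor(p,cv2.COLOR_RGB2HSV),(45,80,30),(85,255,255))>0)&(abs(C[...,0]-.55)<.1)&(abs(C[...,1]+.19)<.08)
    v,u=np.nonzero(g); return g.sum(),u.mean().round(2),v.mean().round(2),np.median(C[g&(C[...,2]>.098)],0).round(4)
for n in("scene","top"):
    for k in (0,9):
        z=np.load(f'{n}{k}.npz'); print(n,k,gm(z["p"],z["d"],n))
```

```text
21.35 [ 0.44577082 -0.01928489  0.25153833] [ 0.17167111 -0.70888729 -0.43036729] 0.423437737491945
scene 0 (np.int64(279), np.float64(244.49), np.float64(260.48), array([ 0.5559, -0.1939,  0.1045]))
scene 9 (np.int64(282), np.float64(244.65), np.float64(260.39), array([ 0.5563, -0.1934,  0.1048]))
top 0 (np.int64(102), np.float64(341.34), np.float64(201.38), array([ 0.5517, -0.1909,  0.1051]))
top 9 (np.int64(101), np.float64(341.1), np.float64(201.59), array([ 0.5517, -0.1902,  0.1049]))
```

View pics/scene9.png

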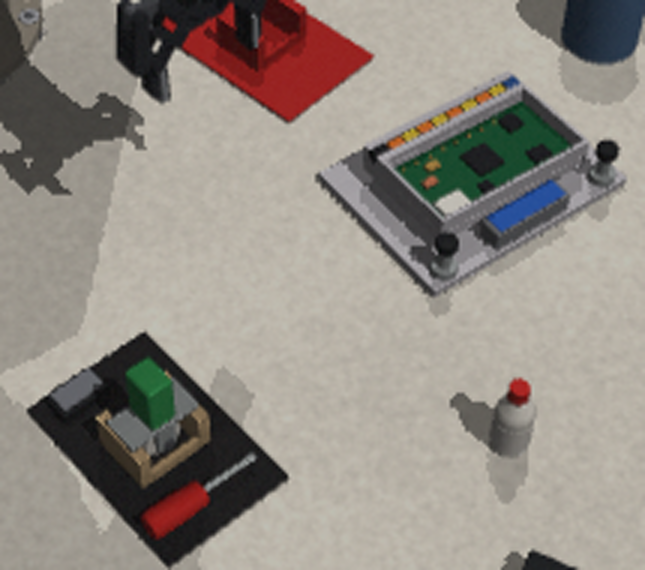

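View pics/top9.png

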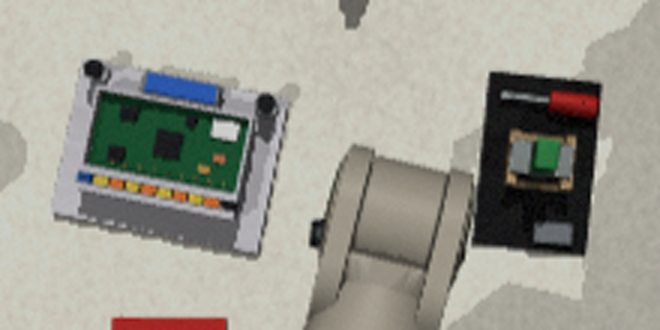

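The roller is upright in its stand (handle at scene (244.7,260.4), matching its starting position). The cap, screwdriver and glue bottle are where they were. I'll let the arm settle and hand in.

Call:
step_arm --moves '[[[0, 0, 0, 0, 0, 0, 1], [0, 0, 0, 0, 0, 0, 1], [0, 0, 0, 0, 0, 0, 1], [0, 0, 0, 0, 0, 0, 1]]]'

```text
clock: 21.85
tcp_pos: [0.4472, -0.0207, 0.2513]
orientation: [0.521, -0.48, 0.519, 0.478]
wrist_force: [0.1, -0.1, 0.1]
finger_gap: 0.0852
```

Run:
```python
from h import *
s=env.get_state(); print(s["clock"],np.abs(s["qvel"]).max()); print(env.hand_in())
```

```text
21.85 0.004247463284460729
the job is handed in; nothing more can be done
None
```

The strip is rolled down, the roller is back upright in its stand, and the job was handed in at 21.9 s. I made one pass from just beyond link 1, on the blue side, to just past link 8.

- **Force:** The wheel bore on the module with about 14–20 N at each reading, under the 30 N limit. I only had readings at the end of each short move, so brief peaks in between were not seen.
- **Strip flush:** The tool height rose in a straight line along the strip (slope about 0.027), so the wheel was running on the rigid rim. Depth averaged over ten pictures put all eight links within about 0.5 mm of the lips beside them, which is about the noise of that measurement.
- **Lateral load:** A sideways force of 3–5 N was present throughout. I never fully removed it, though I shifted the tool to reduce it.
- **Camera offset:** The two cameras disagreed by 2–4 mm in position, so I averaged them. A picture of the wheel above the strip confirmed the alignment.
- **Roller returned:** The handle is within 0.3 px of where it started in both views. The gripper is open and clear of everything. In the last pictures the screwdriver, cap and glue bottle looked unmoved. I did not re-check the mug, note block or jar, which the arm did not go near.

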